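Push the slide carrier through the dust-hood flap

ROBOT

A 6-joint arm with a two-finger parallel gripper is mounted at the origin on the work surface. World frame = base frame: x ahead of the robot, y to its left, z up, the work surface at z = 0. Lengths are in mm, angles in rad, forces in N, time in s.
With the tool pointing down it reaches from about 300 to 775 mm from the base axis. Payload 14.6 kg.
Tool frame: the origin (TCP) lies at the very end of the fingers, on their centre line; the grasp point (between the pads) lies 19 mm behind it; z points along the fingers, y is the line along which they close (so a half turn about z gives the same grasp; the last joint's range is limited). The gripper opens to 94 mm and grips with 3 to 60 N. Pads are 16 mm wide; open, the fingers measure 119 mm over their backs; the gripper's body (75 mm by 177 mm) begins 78 mm behind the grasp point.
Start: joints at [1.196, 0.3, 1.521, -0, 1.321, -0.067], TCP at [166.627, 524.142, 205.446] pointing down, gripper open.
Joint ranges: [-3.03, 3.03], [-0.79, 2.21], [0.23, 2.52], [-1.04, 4.18], [0, 3.07], [-2.55, 2.55]. Speed limits (rad/s): [2.22, 2.22, 2.57, 3.14, 3.14, 3.14].

INTERFACE

Orientations are given as [roll, pitch, yaw] about the fixed x, y, z axes, in that order (R = Rz(yaw) Ry(pitch) Rx(roll)).
In Python, from cell import manip gives the robot as it stands.
- The arm moves only by the tool servo_tool, never from a script. Its argument "motion" is a list that holds one entry, the list of rows, each a list of 7 numbers: the shift along the world's x, y, z as a fraction of full scale, then the turn, a rotation vector about the world's x, y, z as a fraction of full scale, then the closure, from 0 (fully open) to 1 (shut). In form: [[[x, y, z, rx, ry, rz, gripper], ...]]. A call has 1 to 10 rows; each row is the pose to reach, as a shift and turn from the pose commanded when the call began, turning the shorter way round; what a row does not reach only later rows make up. Full scale, the value 1, is 0.5 m for a shift and pi rad for a turn. A row lasts 1/10 s, in which the tool goes at most 50 mm and 8.59 degrees, less where a joint would pass 70% of its speed; a pose out of reach is approached as far as the arm can. A call with a number of a shift or a turn outside -1 to 1 is refused whole. A call with a gripper value outside its range is refused whole. The fingers move at their own pace and stop on an object; "newtons" is the grip in N (left out, the last holds). Time passes only in rows, so rows that repeat a pose let the fingers close. It gives the time, the measured TCP pose, the force, the opening and the grip force at its end, in the units of the state.
- manip.read_state(): the state, without advancing time (a new reading comes with each control period).
- manip.camera(name): name is "side" or "top" or "wrist"; returns a dict with "frame" (384x512x3 uint8, red, green, blue), "range_z" (384x512 float32, mm along the optical axis (not along the pixel's ray), 0 where there is no reading), "vfov" (degrees; the focal length in pixels is half the picture's height over the tangent of half this angle, whatever the lens; pixels are square), "cx", "cy" (the principal point, pixels), "k1" (the pictures are not rectified: a ray, as slopes to the right and down, at radius r is drawn at 1 + k1 r^2 times it, then the intrinsics apply), "cam_to_world" (4x4, takes a point from camera to world coordinates). Camera axes: x right, y down, z forward; pixel columns grow to the right and rows downward; lengths in mm; the calibration is good to about 2 mm. A picture is of the moment at which its call begins.
- manip.sign_off(): hands the job in; it is judged then, once.
The state is a dict: "clock": time; "joints": joint angles; "qd": joint speeds; "effort": joint torques, N m; "eef_pos": TCP position; "eef_rot": TCP orientation; "wrist_force": force on the tool from outside, world axes, zero at the start; "moment": the same for the moment, N m; "finger_gap": finger opening in mm; "finger_force": force on a finger pad.
Only numpy, scipy, OpenCV 4.12 (cv2) and the standard library are available. Lean on these libraries where they do the work, as an engineer would, in place of code of your own. Each camera call takes 0.05 s, during which the arm holds its last target. There are 200 camera calls.

TASK

Put the slide carrier (the one with the rectangular block of upright slides) away under the dust hood: with the fingertips, push it smoothly along its lane so that it swings the flap open and slides in until the whole carrier is behind the flap, then draw the fingers out so that the flap falls shut. Do not lift, tip or fling the carrier, and leave the dish carrier with its flap and everything else on the bench as they are.

Things in the scene. Friction and masses are not known exactly. Their poses are not given: they have to be found in the camera images.
- hood: Fixed dust hood, 254 mm wide, 75 high, 150 deep, with two lanes side by side, turned by some degrees. Origin: table level, in the plane of the hanging flaps, midway between the lanes; +x points into the hood, away from the operator, +y to its left lane, z up. Lane centre lines: y = +70 and -70 mm. Lanes run from x = -175 mm (open apron) to the back wall at x = +146 mm; lane floor 6 mm above the table.
- flap_left (a joint): Swing of the left flap (hood y = +70 mm), rad: 0 = hanging shut, grows as its foot swings into the hood, at most 1.35. It opens only inwards and falls back by its own weight within about half a second.
- flap_right (a joint): Swing of the right flap (hood y = -70 mm), rad: 0 = hanging shut, grows as its foot swings into the hood, at most 1.35. It opens only inwards and falls back by its own weight within about half a second.
- slide_carrier: Loose slide carrier, about 180 g, in either lane: white base 100 mm long (x), 96 wide, 22 high; on its front part a clear rectangular block of upright glass slides (58 x 84 mm, x = -8 to +50 mm, top 36 mm above the underside). The rear 42 mm of the base is bare and fits under the hanging flap. Front (+x) towards the flap. Origin: centre of the underside. Its block swings the flap open as it is pushed.
- hood_lintel (a point): Middle of the doorway's upper edge (lintel), which spans hood x = -4 to 0 mm, z = 67 to 75 mm, over the full width; a clear roof (z 71 to 75 mm) lies behind it. Each lane is 104 mm wide between its walls; on the apron its side rails stand 10 mm above the lane floor.
- flap_left_foot (a point): Middle of the left flap's lower edge when it hangs shut: 25 mm above the lane floor. The flap is a 50 g plate, 98 mm wide, 3 mm thick, hung from a pin at hood x = 0, z = 69 mm.
- flap_right_foot (a point): Middle of the right flap's lower edge when it hangs shut: 25 mm above the lane floor. The flap is a 50 g plate, 98 mm wide, 3 mm thick, hung from a pin at hood x = 0, z = 69 mm.
- slide_carrier_rear (a point): Middle of the slide carrier's flat rear face, half-way up it (11 mm above the underside); this is the face to push, 96 mm wide, 22 mm high.
- dish_carrier: Loose carrier in the other lane, to be left alone: the same 100 x 96 x 22 mm white base with one flat round dish (82 mm across, 12 mm high) in its middle. Origin: centre of the underside.
- oil_bottle: Bystander: small jar, 32 mm across, 60 mm high, standing; origin at centre of its underside.
- dish_stack: Bystander: two stacked flat round dishes, 90 mm across, 30 mm high in all; origin at centre of the underside.
- forceps: Bystander: steel forceps 115 mm long lying flat along its x; origin at centre of the underside.
- slide_box: Bystander: cardboard slide box 85 x 100 x 30 mm; origin at centre of the underside.
- mouse: Bystander: computer mouse 105 x 60 x 34 mm; origin at centre of the underside.
- glass_plate: Bystander: white round stage plate, 94 mm across, 5 mm thick; origin at centre of the underside.
There are look-alikes about, which are no part of the job. Leave any blue or pink look-alike of the slide_carrier alone.

How it is judged (in metres and radians):
On the way, in this order (a step that is already met when the one before it is completed fails the run):
1. the slide carrier, part-way in, holds its flap open by at least 0.4 rad (value of joint any of flap_left, flap_right above 0.4 rad and x of slide_carrier in the frame of hood above -0.05 m and x of slide_carrier_rear in the frame of hood below -0.01 m), for 0.1 s.
2. the slide carrier's rear face has passed the flap plane by 2 mm (x of slide_carrier_rear in the frame of hood above 0.002 m), for 0.1 s.
At the end, for the whole second after the job is handed in: The slide carrier stands flat in its lane inside the hood, at rest, its rear face at least 2 mm beyond the flap plane, and both flaps hang shut (within 0.05 rad) (x of slide_carrier_rear in the frame of hood between 0.002 and 0.06 m and (y of slide_carrier in the frame of hood between 0.06 and 0.08 m or y of slide_carrier in the frame of hood between -0.08 and -0.06 m) and height (world z) of slide_carrier below 0.012 m and angle between slide_carrier's own z axis and vertical below 0.1 rad and linear speed of slide_carrier below 0.02 m/s and value of joint each of flap_left, flap_right below 0.05 rad); the robot touches nothing.
It fails at once if the slide carrier is lifted (over 12 mm) or tipped (over 0.25 rad) (height (world z) of slide_carrier above 0.018 m or angle between slide_carrier's own z axis and vertical above 0.25 rad).
It fails at once if the slide carrier is flung (faster than 0.5 m/s) (linear speed of slide_carrier above 0.5 m/s).
It fails at once if the dish carrier is moved by over 15 mm (distance of dish_carrier from where it was at the start of the episode above 0.015 m).
It fails at once if the flap of the dish carrier's lane is opened by over 0.2 rad ((value of joint flap_left above 0.2 rad and y of slide_carrier in the frame of hood below 0 m) or (value of joint flap_right above 0.2 rad and y of slide_carrier in the frame of hood above 0 m)).
It fails at once if a bystander is moved by over 20 mm (distance of any of oil_bottle, dish_stack, forceps, slide_box, mouse, glass_plate from where it was at the start of the episode above 0.02 m).
It also fails if it takes over 51 s, if anything falls off the work surface, if the arm or the gripper's body presses on something with over 40 N, if the wrist force passes 120 N, or if a joint passes its speed limit or range.

## Working session

There is one attempt and no reset: what is moved stays moved. The work goes in short steps, Python scripts to look and compute and a tool call to move; the robot and the scene stay as the last step left them, time stands still between calls to the robot, and variables do not carry over. Pictures are saved under pics/ and viewed, at most 10 in all, crops included, and the job is handed in when it is done.

Besides the shell and the picture viewer there is one more tool, called after "Emit:" in YAML: its name, and indented under it one key for each argument. servo_tool: Moves the arm, as the interface text tells. Its arguments: {"type":"object","properties":{"motion":{"type":"array"},"newtons":{"type":"number"}},"required":["motion"]}

```bash
mkdir -p pics
cat > h.py <<'E'
import numpy as np,cv2
from cell import manip
def grab(n):
    c=manip.camera(n); np.savez('pics/%s.npz'%n,**{k:np.asarray(v) for k,v in c.items()}); return c
def save(c,f): cv2.imwrite(f,np.ascontiguousarray(c['frame'][:,:,::-1]))
def rays(c,uv):
    uv=np.atleast_2d(np.asarray(uv,float)); f=192/np.tan(np.radians(float(c['vfov']))/2)
    K=np.array([[f,0,float(c['cx'])],[0,f,float(c['cy'])],[0,0,1]])
    p=cv2.undistortPoints(uv.reshape(-1,1,2),K,np.array([float(c['k1']),0,0,0])).reshape(-1,2)
    return np.c_[p,np.ones(len(p))]
def plane(c,uv,z):
    T=c['cam_to_world']; d=rays(c,uv)@T[:3,:3].T; o=T[:3,3]
    return o+d*((z-o[2])/d[:,2])[:,None]
def depth(c,uv):
    T=c['cam_to_world']; uv=np.atleast_2d(uv); r=rays(c,uv)
    z=c['range_z'][uv[:,1].astype(int),uv[:,0].astype(int)]
    return (r*z[:,None])@T[:3,:3].T+T[:3,3]
E
python3 - <<'E'
from h import *
for n in('top','side'):
    c=grab(n); save(c,f'pics/{n}0.png'); print(n,c['cam_to_world'].round(3).tolist(),c['vfov'],c['k1'])
print(manip.read_state())
E
```

```text
top [[-0.001, -1.0, 0.031, 511.604], [-1.0, 0.002, 0.022, -7.33], [-0.022, -0.03, -0.999, 1250.481], [0.0, 0.0, 0.0, 1.0]] 48.57866144595131 -0.07636948466422598
side [[-0.979, -0.147, 0.144, 426.866], [-0.206, 0.711, -0.672, 679.355], [-0.003, -0.687, -0.726, 828.793], [0.0, 0.0, 0.0, 1.0]] 54.97829572361477 0.010762696560275896
{'clock': 0.1, 'joints': array([ 1.19642174e+00,  3.00392015e-01,  1.52151471e+00,  1.05092322e-05,
        1.32068852e+00, -6.66275383e-02]), 'qd': array([ 1.20115746e-03,  8.72967057e-05, -1.04340128e-03,  4.83083443e-04,
       -8.07372205e-04, -5.92538769e-04]), 'effort': array([ 2.30449994e-03, -5.32642114e+01, -3.53285551e+01,  7.09946570e-02,
        2.34334875e-02, -6.51967525e-05]), 'eef_pos': array([166.53181455, 523.94030637, 204.95778198]), 'eef_rot': array([-3.14059296e+00, -7.69080040e-05,  2.83384296e+00]), 'wrist_force': array([0.34814855, 0.21829392, 0.00956513]), 'moment': array([0.01867335, 0.03925272, 0.01292694]), 'finger_force': 0.0, 'finger_gap': 93.9147112217165}
```

View pics/top0.png

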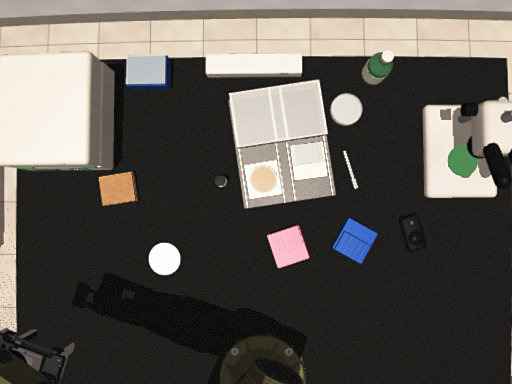

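View pics/side0.png

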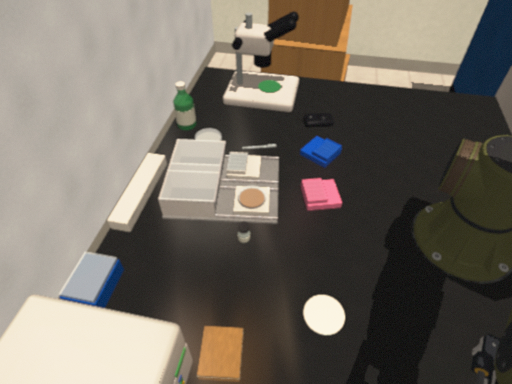

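The top view shows the hood at px (230-333, 82-207). The slide carrier is in the right lane at about (309,160) and the dish carrier in the left lane at (263,179). The pink and blue look-alikes are in front of the hood. Next I'll zoom in.

Run:
```python
from h import *
c=np.load('pics/top.npz')
im=c['frame'][75:215,220:345,::-1]
cv2.imwrite('pics/crop1.png',cv2.resize(im,None,fx=4.2,fy=4.2,interpolation=cv2.INTER_CUBIC))
im=c['frame'].astype(int)
m=((im.min(2)>185)).astype(np.uint8); m[:140]=0; m[215:]=0; m[:,:285]=0; m[:,340:]=0
cs,_=cv2.findContours(m,cv2.RETR_EXTERNAL,cv2.CHAIN_APPROX_NONE)
for k in sorted(cs,key=cv2.contourArea)[-2:]:
    print(cv2.contourArea(k),cv2.boxPoints(cv2.minAreaRect(k)).tolist())
```

```text
32.0 [[285.40509033203125, 142.0905303955078], [287.508544921875, 141.7704315185547], [296.33856201171875, 199.7963104248047], [294.235107421875, 200.1164093017578]]
1079.0 [[289.6725158691406, 145.0436553955078], [322.2270812988281, 140.7030487060547], [326.8733825683594, 175.5502166748047], [294.3188171386719, 179.8908233642578]]
```

View pics/crop1.png

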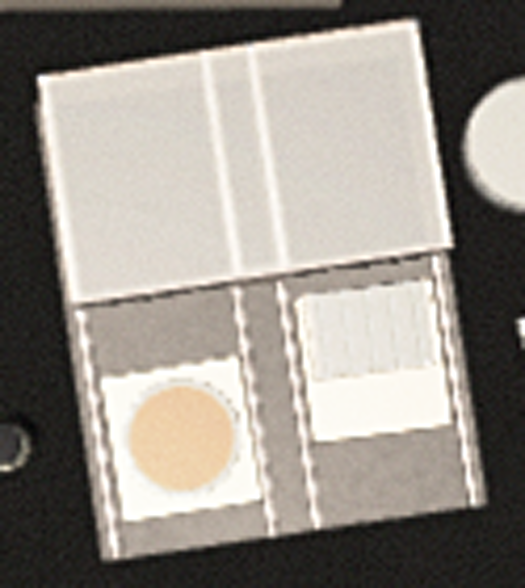

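The crop shows the roof's front corners at (78,303) and (452,246), the back corners at (38,77) and (416,22), and the apron's front corners at (105,560) and (485,507). The slide carrier's rear edge runs from (315,442) to (449,425).

Run:
```python
from h import *
c=np.load('pics/top.npz')
P=lambda L,z:plane(c,np.array(L)/4.2+[220-.4,75-.4],z)[:,:2]
r=P([(38,77),(416,22),(452,246),(78,303)],75); a=P([(105,560),(485,507)],8); k=P([(315,442),(449,425)],28); f=P([(300,298),(432,282)],42)
d=lambda v:np.degrees(np.arctan2(v[1],v[0])).round(2)
print(r.round(1).tolist(),a.round(1).tolist(),k.round(1).tolist(),f.round(1).tolist())
print('yaw',d(r[0]-r[3]),d(r[1]-r[2]),d(r[3]-r[2])-90,d(r[0]-r[1])-90,d(a[0]-a[1])-90,d(k[0]-k[1])-90,d(r[3]-a[0]),d(r[2]-a[1]))
print('w',np.linalg.norm(r[3]-r[2]),np.linalg.norm(r[0]-r[3]),np.linalg.norm(k[0]-k[1]),np.linalg.norm(a[0]-a[1]))
y=np.radians(np.mean([d(r[3]-r[2])-90,d(r[0]-r[1])-90,d(a[0]-a[1])-90,d(r[0]-r[3]),d(r[1]-r[2])]));X=np.array([np.cos(y),np.sin(y)]);Y=np.array([-X[1],X[0]])
fr=(r[2]+r[3])/2; o=fr+4*X
print('yaw',y,'o',o)
for n,v in(('roof',r),('apron',a),('rear',k),('block',f)): print(n,np.c_[(v-o)@X,(v-o)@Y].round(1).tolist())
# depth heights
print(depth(c,[[309,174],[305,155],[270,110],[275,195]]).round(1).tolist())
```

```text
[[820.4, 88.3], [856.3, -163.7], [705.8, -185.9], [668.7, 61.4]] [[498.1, 46.6], [534.5, -217.5]] [[578.8, -98.1], [590.3, -189.9]] [[675.9, -87.4], [686.6, -177.1]]
yaw 10.03 8.4 8.540000000000006 8.11 7.840000000000003 7.1299999999999955 4.99 10.47
w 250.10959427673416 154.09524575763433 92.4860144320755 266.59602917504475
yaw 0.14981906299119327 o [691.18081299 -61.62926504]
roof [[150.2, 128.9], [148.1, -125.5], [-4.1, -125.1], [-3.9, 125.1]]
apron [[-174.8, 135.8], [-178.2, -130.8]]
rear [[-116.6, -19.3], [-118.9, -111.8]]
block [[-18.9, -23.2], [-21.7, -113.5]]
[[595.4, -139.4, 29.8], [648.5, -126.8, 44.7], [771.6, -27.3, 73.5], [535.8, -42.3, 5.1]]
```

Run:
```python
from h import *
from scipy.spatial.transform import Rotation as R
e=R.from_euler
s=manip.read_state(); q=s['joints']; M=e('xyz',s['eef_rot'])
B=lambda q,a:e('ZYZY',[q[0],a,q[3],q[4]])
c=(B(q,q[1]+q[2]).inv()*M).as_euler('ZYZ'); c=(c[0]+c[2])-q[5]; print('c',c)
for yaw in(3.29,.15):
  for j1 in(-.15,-.27):
    for a in(1.5,1.8,2.1):
      s_=1 if yaw>1 else -1
      W=e('z',.15)*e('y',-np.radians(40))*e('z',-.15)*e('xyz',[np.pi,0,yaw])
      t=(e('ZY',[j1,a]).inv()*W).as_euler('ZYZ'); j=[t[0],t[1],(t[2]-c+np.pi)%(2*np.pi)-np.pi]
      print(yaw,j1,a,np.round(j,2), W.as_matrix()[:,2].round(2))
```

```text
Traceback (most recent call last):
  File "scipy/spatial/transform/_rotation.pyx", line 1413, in scipy.spatial.transform._rotation.Rotation.from_euler
ValueError: Expected axis specification to be a non-empty string of upto 3 characters, got ZYZY
```

Run:
```python
from h import *
from scipy.spatial.transform import Rotation as R
e=R.from_euler
s=manip.read_state(); q=s['joints']; M=e('xyz',s['eef_rot'])
B=e('ZYZ',[q[0],q[1]+q[2],q[3]])*e('y',q[4])
c=(B.inv()*M).as_rotvec()[2]-q[5]; print('c',c,(B.inv()*M).as_rotvec())
for yaw in(3.29,.15):
  for j1 in(-.15,-.27):
    for a in(1.5,1.8,2.1):
      W=e('z',.15)*e('y',-np.radians(40))*e('z',-.15)*e('xyz',[np.pi,0,yaw])
      t=(e('ZY',[j1,a]).inv()*W).as_euler('ZYZ'); j=[t[0],t[1],(t[2]-c+np.pi)%(2*np.pi)-np.pi]
      print(yaw,j1,a,np.round(j,2), W.as_matrix()[:,2].round(2))
```

```text
c 1.5707963267948968 [-3.36590612e-16 -8.60573871e-17  1.50416879e+00]
3.29 -0.15 1.5 [ 0.23  0.98 -1.93] [ 0.64  0.1  -0.77]
3.29 -0.15 1.8 [ 0.3   0.69 -2.04] [ 0.64  0.1  -0.77]
3.29 -0.15 2.1 [ 0.5   0.41 -2.26] [ 0.64  0.1  -0.77]
3.29 -0.27 1.5 [ 0.31  1.01 -2.07] [ 0.64  0.1  -0.77]
3.29 -0.27 1.8 [ 0.4   0.73 -2.21] [ 0.64  0.1  -0.77]
3.29 -0.27 2.1 [ 0.62  0.47 -2.47] [ 0.64  0.1  -0.77]
0.15 -0.15 1.5 [0.23 0.98 1.21] [ 0.64  0.1  -0.77]
0.15 -0.15 1.8 [0.3  0.69 1.1 ] [ 0.64  0.1  -0.77]
0.15 -0.15 2.1 [0.5  0.41 0.88] [ 0.64  0.1  -0.77]
0.15 -0.27 1.5 [0.31 1.01 1.07] [ 0.64  0.1  -0.77]
0.15 -0.27 1.8 [0.4  0.73 0.93] [ 0.64  0.1  -0.77]
0.15 -0.27 2.1 [0.62 0.47 0.67] [ 0.64  0.1  -0.77]
```

Emit:
servo_tool:
  motion:
    - [[0.38, -0.68, 0, 0, 0, -0.427, 0.45], [0.38, -0.68, 0, 0, 0, -0.427, 0.45], [0.38, -0.68, 0, 0, 0, -0.427, 0.45], [0.38, -0.68, 0, 0, 0, -0.427, 0.45], [0.38, -0.68, 0, 0, 0, -0.427, 0.45], [0.38, -0.68, 0, 0, 0, -0.427, 0.45], [0.38, -0.68, 0, 0, 0, -0.427, 0.45], [0.38, -0.68, 0, 0, 0, -0.427, 0.45], [0.38, -0.68, 0, 0, 0, -0.427, 0.45], [0.38, -0.68, 0, 0, 0, -0.427, 0.45]]

```text
clock: 1.1
eef_pos: [356.9, 183.3, 205.3]
eef_rot: [-3.141, 0.0, 1.488]
wrist_force: [-0.1, 0.8, 1.2]
finger_gap: 51.7
finger_force: 0.0
```

Emit:
servo_tool:
  motion:
    - [[0.34, -0.682, 0, 0, 0, -0.426, 0.45], [0.34, -0.682, 0, 0, 0, -0.426, 0.45], [0.34, -0.682, 0, 0, 0, -0.426, 0.45], [0.34, -0.682, 0, 0, 0, -0.426, 0.45], [0.34, -0.682, 0, 0, 0, -0.426, 0.45], [0.34, -0.682, 0, 0, 0, -0.426, 0.45], [0.34, -0.682, 0, 0, 0, -0.426, 0.45], [0.34, -0.682, 0, 0, 0, -0.426, 0.45], [0.34, -0.682, 0, 0, 0, -0.426, 0.45], [0.34, -0.682, 0, 0, 0, -0.426, 0.45]]

```text
clock: 2.1
eef_pos: [526.8, -156.5, 204.7]
eef_rot: [-3.141, 0.001, 0.156]
wrist_force: [-0.6, 1.1, -0.9]
finger_gap: 51.8
finger_force: 0.0
```

Emit:
servo_tool:
  motion:
    - [[0, 0, -0.15, 0.033, -0.22, 0, 0.45], [0, 0, -0.15, 0.033, -0.22, 0, 0.45], [0, 0, -0.15, 0.033, -0.22, 0, 0.45], [0, 0, -0.15, 0.033, -0.22, 0, 0.45], [0, 0, -0.15, 0.033, -0.22, 0, 0.45], [0, 0, -0.15, 0.033, -0.22, 0, 0.45], [0, 0, -0.15, 0.033, -0.22, 0, 0.45], [0, 0, -0.15, 0.033, -0.22, 0, 0.45]]

```text
clock: 2.9
eef_pos: [526.8, -156.1, 130.8]
eef_rot: [3.134, -0.698, 0.162]
wrist_force: [0.4, -0.1, 0.6]
finger_gap: 51.8
finger_force: 0.0
```

Run:
```python
from h import *
s=manip.read_state(); print(s['joints'].round(2),s['eef_pos'],s['eef_rot'])
w=grab('wrist'); t=grab('side')
a=cv2.resize(t['frame'][60:300,120:440],(560,420)); b=w['frame']
cv2.imwrite('pics/w1.png',b[:,:,::-1]); cv2.imwrite('pics/s1.png',a[:,:,::-1])
```

```text
[-0.57  0.15  2.06  0.92  0.56  0.13] [ 526.84691273 -156.07487793  130.76527864] [ 3.13427794 -0.6976689   0.16198078]
```

View pics/w1.png

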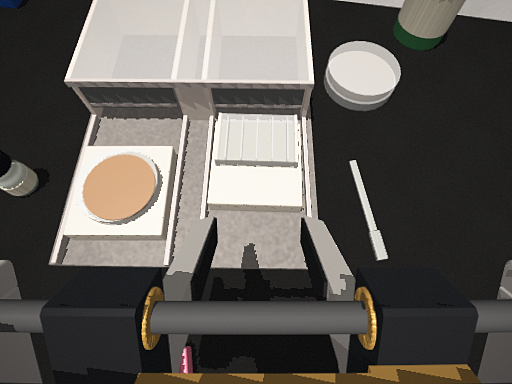

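View pics/s1.png

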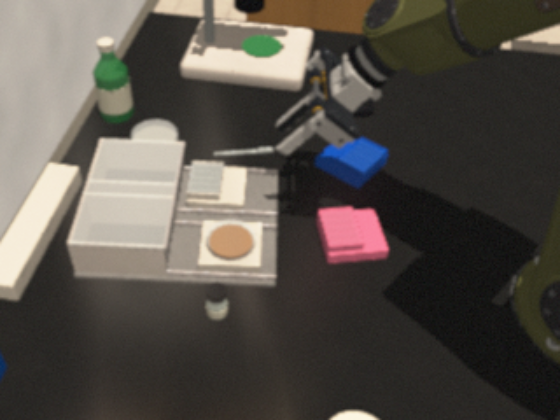

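The wrist view shows the slide carrier's rear edge running from (208,208) to (301,210). Both flaps hang shut behind the apron, and the fingers are over the right lane.

Run:
```python
from h import *
c=np.load('pics/wrist.npz'); o=np.array([691.18,-61.63]);y=.1498
X=np.array([np.cos(y),np.sin(y)]);Y=np.array([-X[1],X[0]])
H=lambda uv,z:(lambda v:np.c_[v@X,v@Y].round(1).tolist())(plane(c,uv,z)[:,:2]-o)
print('rear bottom',H([(208,208),(301,210)],6)); print('rear top',H([(210,172),(301,176)],28))
print('rear top depth',(depth(c,[[212,180],[255,185],[298,183],[255,200],[255,225]])).round(1).tolist())
print('rails',H([(212,130),(206,200),(305,130),(312,200)],16)); print('lintel',H([(67,82),(313,82)],75))
print('apron',H([(50,264),(328,268)],6))
s=manip.read_state();p=s['eef_pos'][:2]-o;print('tcp',p@X,p@Y)
```

```text
rear bottom [[-117.1, -15.3], [-118.3, -113.6]]
rear top [[-85.6, -18.1], [-89.1, -112.1]]
rear top depth [[600.8, -96.2, 27.6], [603.1, -140.5, 25.8], [612.1, -183.7, 26.5], [586.1, -143.3, 27.5], [567.8, -146.2, 3.9]]
rails [[-25.4, -14.4], [-112.0, -14.2], [-24.1, -121.5], [-110.8, -124.1]]
lintel [[-9.2, 125.6], [-6.9, -122.2]]
apron [[-177.6, 136.6], [-178.4, -137.2]]
tcp -176.2688255163109 -69.14876034820942
```

Emit:
servo_tool:
  motion:
    - [[0, 0, -0.1, 0, 0, 0, 0.45], [0, 0, -0.18, 0, 0, 0, 0.45], [0, 0, -0.21, 0, 0, 0, 0.45], [0, 0, -0.23, 0, 0, 0, 0.45], [0, 0, -0.23, 0, 0, 0, 0.45]]

```text
clock: 3.5
eef_pos: [526.6, -156.1, 14.3]
eef_rot: [3.138, -0.697, 0.157]
wrist_force: [-0.7, -0.7, 0.1]
finger_gap: 51.6
finger_force: 0.0
```

Emit:
servo_tool:
  motion:
    - [[0.0237, 0.0036, 0, 0, 0, 0, 0.45], [0.0475, 0.0072, 0, 0, 0, 0, 0.45], [0.0673, 0.0102, 0, 0, 0, 0, 0.45], [0.0791, 0.0119, 0, 0, 0, 0, 0.45], [0.091, 0.0137, 0, 0, 0, 0, 0.45], [0.1029, 0.0155, 0, 0, 0, 0, 0.45], [0.1147, 0.0173, 0, 0, 0, 0, 0.45], [0.1266, 0.0191, 0, 0, 0, 0, 0.45], [0.1385, 0.0209, 0, 0, 0, 0, 0.45], [0.1503, 0.0227, 0, 0, 0, 0, 0.45]]

```text
clock: 4.5
eef_pos: [602.2, -145.5, 15.4]
eef_rot: [3.137, -0.699, 0.155]
wrist_force: [-2.1, -0.2, 1.3]
finger_gap: 51.9
finger_force: 1.0
```

Run:
```python
from h import *
w=grab('wrist'); save(w,'pics/w2.png')
```

```text
(no output)
```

View pics/w2.png

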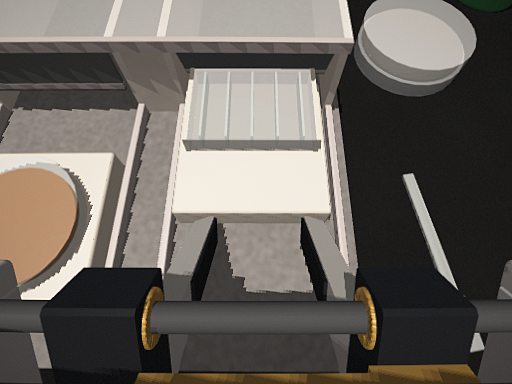

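The fingers are flat against the rear face, and the carrier is straight with its block at the flap. I'll keep pushing.

Emit:
servo_tool:
  motion:
    - [[0.0119, 0.0018, 0, 0, 0, 0, 0.45], [0.0237, 0.0036, 0, 0, 0, 0, 0.45], [0.0356, 0.0054, 0, 0, 0, 0, 0.45], [0.0475, 0.0072, 0, 0, 0, 0, 0.45], [0.0593, 0.009, 0, 0, 0, 0, 0.45], [0.0712, 0.0107, 0, 0, 0, 0, 0.45], [0.0831, 0.0125, 0, 0, 0, 0, 0.45], [0.0949, 0.0143, 0, 0, 0, 0, 0.45], [0.1068, 0.0161, 0, 0, 0, 0, 0.45], [0.1187, 0.0179, 0, 0, 0, 0, 0.45]]

```text
clock: 5.55
eef_pos: [661.6, -136.5, 15.5]
eef_rot: [3.137, -0.699, 0.156]
wrist_force: [-2.6, -0.0, -0.4]
finger_gap: 51.9
finger_force: 0.8
```

Run:
```python
from h import *
w=grab('wrist'); save(w,'pics/w3.png'); print(manip.read_state()['joints'].round(2))
```

```text
[-0.39  0.59  1.79  1.2   0.36 -0.04]
```

View pics/w3.png

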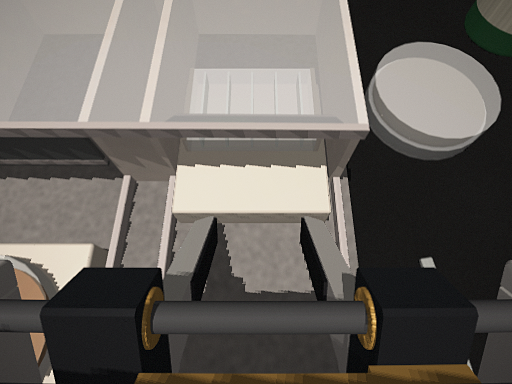

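The carrier is halfway in, with the block under the roof and the flap held open. Next is the last 48 mm.

Emit:
servo_tool:
  motion:
    - [[0.0119, 0.0018, 0, 0, 0, 0, 0.45], [0.0237, 0.0036, 0, 0, 0, 0, 0.45], [0.0356, 0.0054, 0, 0, 0, 0, 0.45], [0.0475, 0.0072, 0, 0, 0, 0, 0.45], [0.0593, 0.009, 0, 0, 0, 0, 0.45], [0.0712, 0.0107, 0, 0, 0, 0, 0.45], [0.0831, 0.0125, 0, 0, 0, 0, 0.45], [0.091, 0.0137, 0, 0, 0, 0, 0.45], [0.0949, 0.0143, 0, 0, 0, 0, 0.45], [0.0949, 0.0143, 0, 0, 0, 0, 0.45]]

```text
clock: 6.6
eef_pos: [708.7, -129.3, 15.4]
eef_rot: [3.137, -0.699, 0.156]
wrist_force: [-0.9, 0.3, -0.1]
finger_gap: 52.0
finger_force: 0.1
```

Run:
```python
from h import *
w=grab('wrist'); save(w,'pics/w4.png'); print(manip.read_state()['joints'].round(2))
```

```text
[-0.35  0.65  1.67  1.06  0.36  0.15]
```

View pics/w4.png

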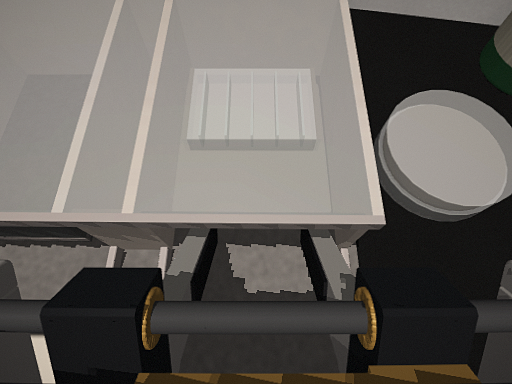

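The carrier is inside, with its rear edge behind the lintel line (row ~215), so I can draw the fingers out.

Emit:
servo_tool:
  motion:
    - [[-0.0119, -0.0018, 0, 0, 0, 0, 0.45], [-0.0237, -0.0036, 0, 0, 0, 0, 0.45], [-0.0356, -0.0054, 0, 0, 0, 0, 0.45], [-0.0554, -0.0084, 0, 0, 0, 0, 0.45], [-0.0752, -0.0114, 0, 0, 0, 0, 0.45], [-0.0949, -0.0143, 0, 0, 0, 0, 0.45], [-0.1187, -0.0179, 0, 0, 0, 0, 0.45], [-0.1424, -0.0215, 0, 0, 0, 0, 0.45], [-0.178, -0.0269, 0, 0, 0, 0, 0.45], [-0.2, -0.03, 0, 0, 0, 0, 0.45]]

```text
clock: 7.65
eef_pos: [607.2, -144.6, 15.4]
eef_rot: [3.137, -0.699, 0.155]
wrist_force: [-0.1, 0.5, 0.1]
finger_gap: 51.7
finger_force: 0.0
```

Emit:
servo_tool:
  motion:
    - [[-0.04, -0.006, 0.02, 0, 0, 0, 0.45], [-0.08, -0.012, 0.06, 0, 0, 0, 0.45], [-0.1, -0.015, 0.12, 0, 0, 0, 0.45], [-0.1, -0.015, 0.18, 0, 0, 0, 0.45], [-0.1, -0.015, 0.2, 0, 0, 0, 0.45], [-0.1, -0.015, 0.2, 0, 0, 0, 0.45], [-0.1, -0.015, 0.2, 0, 0, 0, 0.45], [-0.1, -0.015, 0.2, 0, 0, 0, 0.45]]

```text
clock: 8.45
eef_pos: [558.1, -151.7, 114.3]
eef_rot: [3.139, -0.698, 0.155]
wrist_force: [0.7, -0.7, -0.3]
finger_gap: 51.7
finger_force: 0.0
```

Run:
```python
from h import *
w=grab('wrist'); save(w,'pics/w5.png')
```

```text
(no output)
```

View pics/w5.png

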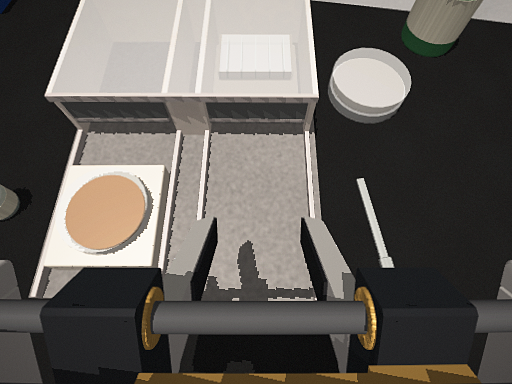

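Both flaps hang shut and the block is visible through the roof at (218-293, 35-78). I'll check its depth in the hood, then hand in if it's good.

Run:
```python
from h import *
c=np.load('pics/wrist.npz'); y=.1498;X=np.array([np.cos(y),np.sin(y)]);Y=np.array([-X[1],X[0]])
def H(uv,z): v=plane(c,uv,z)[:,:2]; return np.c_[v@X,v@Y]
l=H([(47,95),(318,98)],75); b=H([(219,77),(292,80)],30); f=H([(220,35),(291,36)],42)
x0=l[:,0].mean()+4; print('block rear',b-[x0,0],'front',f-[x0,0],'y mid hood',l[:,1].mean())
r=b[:,0].mean()-x0-42; r2=f[:,0].mean()-x0-100; print('carrier rear',r,r2)
if min(r,r2)>5 and max(r,r2)<35: print(manip.sign_off())
```

```text
block rear [[  61.74983012 -187.5755807 ]
 [  57.83231931 -269.98087046]] front [[ 114.74509219 -187.02125801]
 [ 113.65354752 -269.97923428]] y mid hood -161.91585380358734
carrier rear 17.79107471379939 14.1993198545631
the job is handed in; nothing more can be done
None
```

The slide carrier is in the right lane under the hood with its rear face about 14–18 mm behind the flap plane, both flaps hang shut, the fingers are clear, and the job was handed in at about 8.5 s (no verdict was returned).

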